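# Lean-stack the hardware cartons on the sloping rack

## Robot

A 7-joint arm with a two-finger parallel gripper is mounted at the origin on the work surface. World frame = base frame: x ahead of the robot, y to its left, z up, the work surface at z = 0. Lengths are in m, angles in rad, forces in N, time in s.
With the tool pointing down it reaches from about 0.425 to 0.825 m from the base axis. Payload 3.6 kg.
Tool frame: the origin (TCP) lies at the very end of the fingers, on their centre line; the grasp point (between the pads) lies 19 mm behind it; z points along the fingers, y is the direction in which the jaws open and shut (so a half turn about z gives the same grasp; the last joint's range is limited). The gripper opens to 85 mm and grips with 20 to 120 N. Pads are 22 mm wide; open, the fingers measure 114 mm over their backs; the gripper's body (76 mm by 85 mm) begins 54 mm behind the grasp point. The pads swing forward as they close: fully open they stand 13 mm farther back than shut.
Start: joints at [-1.29, 0.615, -0.013, 1.423, 0.008, 1.103, -0.04], TCP at [0.196, 0.62, 0.231] pointing down, gripper open.
Joint ranges: [-3.12, 3.12], [-0.3, 2.06], [-1.34, 1.32], [0.26, 2.42], [-1.36, 4.5], [0.01, 1.98], [-2.84, 2.84]. Speed limits (rad/s): [2.79, 2.79, 3.14, 3.14, 3.14, 3.14, 3.14].

## Interface

Orientations are given as [roll, pitch, yaw] about the fixed x, y, z axes, in that order (R = Rz(yaw) Ry(pitch) Rx(roll)).
In Python, from workcell import * gives the robot as it stands.
- The arm moves only by the shell command python3 -m jog 'ROWS'. ROWS is JSON, one flat list of numbers, 5 for each row, row after row: the shift along the tool's x, y, z in cm, then the turn about the tool's z in rad, then the opening, from 0 (shut) to 1 (fully open). A call has 1 to 20 rows; each row is the pose to reach, as a shift and turn from the pose measured when the call began, along the tool's axes at that moment; what a row does not reach only later rows make up. A row lasts 1/10 s, in which the tool goes at most 50 mm and 8.59 degrees, less where a joint would pass 70% of its speed; a pose out of reach is approached as far as the arm can. A call with a gripper value outside its range is refused whole. The fingers move at their own pace and stop on an object; the grip force is fixed at half the most. Time passes only in rows, so rows that repeat a pose let the fingers close. It gives the time, the measured TCP pose, the force and the opening at its end, in the units of the state.
- get_state(): the state, without advancing time (a new reading comes with each control period).
- snapshot(name): name is "side" or "top"; returns a dict with "frame" (420x560x3 uint8, red, green, blue), "mtx" (3x3 intrinsics, pixels), "k1" (the pictures are not rectified: a ray, as slopes to the right and down, at radius r is drawn at 1 + k1 r^2 times it, then the intrinsics apply), "pose" (4x4, takes a point from camera to world coordinates). Camera axes: x right, y down, z forward; pixel columns grow to the right and rows downward; lengths in m; the calibration is good to about 2 mm. A picture is of the moment at which its call begins. There is no depth.
- hand_in(): hands the job in, once; it reports no verdict.
The state is a dict: "t": time; "joint_positions": joint angles; "dq": joint speeds; "joint_efforts": joint torques, N m; "tcp_pos": TCP position; "eef_rot": TCP orientation; "force": force on the tool from outside, world axes, zero at the start; "ft_torque": the same for the moment, N m; "opening": opening from 0.0 (shut) to 1.0 (fully open).
Only numpy, scipy, OpenCV 4.12 (cv2) and the standard library are available. Lean on these libraries where they do the work, as an engineer would, in place of code of your own. Each camera call takes 0.05 s, during which the arm holds its last target. There are 200 camera calls.

## Task

Put the two hardware cartons away as one pile in the middle of the sloping rack: first the large white carton, which is filed on edge in the blue tray, laid flat on its broad side on the deck, then the small navy carton flat on top of it. Each must lie square, with one short end pushed right back against the backstop and its length running up the slope, so the pile does not creep when frets are hammered. Set them down gently, leave the pile free-standing, and do not disturb the tin, the pad, the straightedge or the ruler.

Things in the scene. Friction and masses are not known exactly. Their poses are not given: they have to be found in the camera images.
- deck: Sloping plywood deck. Origin: mid-width of the inner corner of deck and backstop, 30 mm above the bench. x runs up the slope (18 degrees) away from the backstop, y across, z square out of the deck. Deck face z = 0: 145 long (x), 124 wide, no side walls. Backstop face x = 0: 105 high (z), 124 wide, 12 thick. Cartons do not slide down by themselves: push them home.
- rack: The fixed timber frame that carries the deck and the backstop; origin on the bench straight below the deck's origin, same yaw. Its feet and struts reach from 66 mm behind the origin to 140 mm ahead of it (deck's x), 118 mm wide. The slope runs sideways: backstop and low end on the robot's left, high end to its right, turned up to 0.25 rad.
- large_center (a point): Centre of the loose large white carton (grey tape, label with a red patch on one edge; about 0.36 kg). x: length 120, y: thickness 44, z: width 64 mm. Starts on its long edge (z up) in the tray, lower edge 3 mm, centre 35 mm over the bench. Stacked flat (y square to the deck, either way up, either end back) its centre is at 60, 0, 22 mm in the deck's axes.
- small_center (a point): Centre of the loose small navy carton (pale seam all round, white label on top; about 0.21 kg). x: length 104, y: width 58, z: thickness 36 mm. Starts lying flat on the bench (z up, centre 18 mm over the bench). Stacked, its centre is at 52, 0, 62 mm in the deck's axes, either end back.
- tray: Low blue tray fixed on the bench; origin centre of underside. 150 (x) x 106 (y) x 28 mm high, walls and floor 3. The large carton stands in its middle, length along x, 28 mm free at each broad side: too narrow to lay it flat inside. Tray left or right of the rack; on that same side the bench about x 0.65 m, y 0.23 (left) or -0.23 (right), 100 (x) by 150 mm (y), is always free.
- straightedge: Bystander: steel straightedge 450 x 26 x 6 mm lying beyond the rack, loose; origin at the centre of its underside, length along its y.
- notched_ruler: Bystander: aluminium ruler notched along one edge, 300 x 38 x 5 mm, lying between the rack and the straightedge, loose; origin about the centre of its underside, length along its y.
- pick_tin: Bystander: cream celluloid pick tin 62 x 94 x 23 mm, loose; origin at the centre of its underside.
- sanding_pad: Bystander: black rubber sanding pad 66 x 120 x 26 mm, loose; origin at the centre of its underside.
- lamp_base: Bystander: brass lamp base with an upright twist-lock socket, 124 mm wide, 128 mm high, fixed on the bench at the robot's far right; origin at the centre of its underside.
Mind the look-alikes: they are no part of the job. Several things look just like the rack: the one meant starts farthest from the robot's base.

How it is judged:
On the way:
1. the large carton lies flat and square on the deck, its end against the backstop, and is let go (x of large_center in the frame of deck between 0.056 and 0.066 m and y of large_center in the frame of deck between -0.018 and 0.018 m and z of large_center in the frame of deck between 0.018 and 0.026 m and angle between the y axis of large_center and the z axis of deck, either way round below 0.06 rad and angle between the x axis of large_center and the x axis of deck, either way round below 0.09 rad and linear speed of large_carton below 0.02 m/s and contact force between large_carton and the fingers below 0.1 N), for 0.2 s.
At the end, for the whole second after the job is handed in: Large carton flat on a broad side on the deck, small one flat on it, at rest, released: centres within 18 mm of the deck's middle line and 4 mm of seated height, ends against the backstop (gap under 6 mm), length along the slope within 5 degrees, flat within 3 degrees (all of step 1 and x of small_center in the frame of deck between 0.048 and 0.058 m and y of small_center in the frame of deck between -0.018 and 0.018 m and z of small_center in the frame of deck between 0.058 and 0.066 m and angle between the z axis of small_center and the z axis of deck, either way round below 0.06 rad and angle between the x axis of small_center and the x axis of deck, either way round below 0.09 rad and linear speed of small_carton below 0.02 m/s and contact force between small_carton and the fingers below 0.1 N); the robot touches nothing.
It fails at once if the tin, the pad, the straightedge or the ruler is moved more than 20 mm (distance of any of straightedge, notched_ruler, pick_tin, sanding_pad from where it was at the start of the episode above 0.02 m).
It fails at once if a carton is slammed or pressed hard against the rack or the other carton (over 80 N) (contact force between any of large_carton, small_carton and deck above 80 N or contact force between small_carton and large_carton above 80 N).
It fails at once if the large carton is let fall onto the rack or the pile (loose over the deck and faster than 0.4 m/s) (x of large_center in the frame of deck between -0.02 and 0.16 m and y of large_center in the frame of deck between -0.09 and 0.09 m and z of large_center in the frame of deck between 0 and 0.25 m and contact force between large_carton and the fingers below 0.05 N and linear speed of large_carton above 0.4 m/s).
It fails at once if the small carton is let fall onto the rack or the pile (loose over the deck and faster than 0.4 m/s) (x of small_center in the frame of deck between -0.02 and 0.16 m and y of small_center in the frame of deck between -0.09 and 0.09 m and z of small_center in the frame of deck between 0 and 0.25 m and contact force between small_carton and the fingers below 0.05 N and linear speed of small_carton above 0.4 m/s).
It also fails if it takes over 70 s, if anything falls off the work surface, if the arm or the gripper's body presses on something with over 40 N, if the wrist force passes 120 N, or if a joint passes its speed limit or range.

## Working session

There is one attempt and no reset: what is moved stays moved. The work goes in short steps, Python scripts to look and compute and a shell command to move; the robot and the scene stay as the last step left them, time stands still between calls to the robot, and variables do not carry over. Pictures are saved under pics/ and viewed, about 8 in all and at most 12, crops included, and the job is handed in when it is done.

```bash
ls; mkdir -p pics; python3 - <<'E'
from workcell import *
import cv2,json
s=get_state(); print({k:(v if isinstance(v,(int,float)) else [round(float(x),3) for x in v]) for k,v in s.items()})
for n in("side","top"):
    d=snapshot(n); cv2.imwrite(f"pics/{n}0.png",d["frame"][:,:,::-1]); print(n,d["mtx"],d["k1"],d["pose"])
E
```

```text
pics
{'t': 0.0, 'joint_positions': [-1.29, 0.616, -0.013, 1.425, 0.008, 1.103, -0.04], 'dq': [-0.0, -0.001, 0.0, -0.0, -0.0, 0.0, 0.001], 'joint_efforts': [-0.0, -46.921, 0.259, -17.103, 0.01, 0.01, 0.0], 'tcp_pos': [0.196, 0.619, 0.23], 'eef_rot': [-3.139, 0.0, 2.835], 'force': [-0.565, -0.384, 0.547], 'ft_torque': [0.011, -0.001, 0.013], 'opening': 0.9990702970239244}
side [[499.28789955   0.         275.8309738 ]
 [  0.         499.28789955 215.32435014]
 [  0.           0.           1.        ]] -0.12076355089964731 [[-0.99771168 -0.0470625   0.04854414  0.37941123]
 [-0.0672062   0.76886838 -0.63586535  1.00982415]
 [-0.00739864 -0.63767275 -0.77027185  1.38860296]
 [ 0.          0.          0.          1.        ]]
top [[466.97138192   0.         282.83901775]
 [  0.         466.97138192 208.59803904]
 [  0.           0.           1.        ]] -0.11343714833787824 [[ 0.02950486 -0.99577432  0.08696531  0.38095994]
 [-0.99952234 -0.02859136  0.01173137 -0.09629514]
 [-0.00919534 -0.0872699  -0.99614226  1.37467124]
 [ 0.          0.          0.          1.        ]]
```

View pics/top0.png

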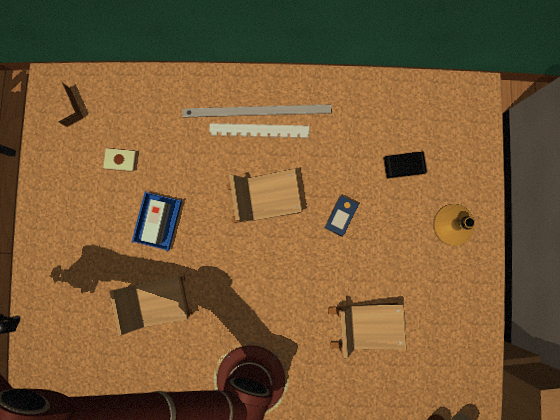

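View pics/side0.png

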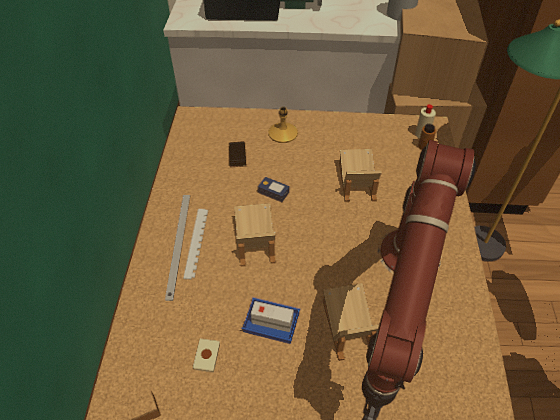

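The top view (pictures 1 and 2) shows the tray at (157,221), the small carton at (342,215), the straightedge at (257,111), the ruler at (259,130), the tin at (121,159), the pad at (405,164) and the lamp at (455,225).

Rack candidates in the top view:
- A (268,195)
- B (150,305)
- C (373,325)
- An L-shaped thing at (70,105)

A fits: it has the ruler and straightedge right beyond it, and it is farther from the base than B and C. I'll confirm in an enlarged crop.

```bash
cat > h.py <<'E'
import numpy as np, cv2
from workcell import *
def cam(n):
    d=snapshot(n); return d
def ray(d,uv):
    K=d["mtx"]; p=np.atleast_2d(uv).astype(float)
    q=cv2.undistortPoints(p[:,None],K,np.array([d["k1"],0,0,0,0.]))[:,0]
    # exact inversion by iteration
    m=(p-[K[0,2],K[1,2]])/[K[0,0],K[1,1]]; s=m.copy()
    for _ in range(30): s=m/(1+d["k1"]*(s**2).sum(1,keepdims=True))
    v=np.c_[s,np.ones(len(s))]@d["pose"][:3,:3].T
    return d["pose"][:3,3],v
def onz(d,uv,z):
    o,v=ray(d,uv); return o+v*((z-o[2])/v[:,2])[:,None]
def tri(d1,u1,d2,u2):
    o1,v1=ray(d1,u1);o2,v2=ray(d2,u2);out=[]
    for a,b in zip(v1,v2):
        a=a/np.linalg.norm(a);b=b/np.linalg.norm(b)
        t=np.linalg.lstsq(np.c_[a,-b],o2-o1,rcond=None)[0]
        p,q=o1+a*t[0],o2+b*t[1]; out.append(np.r_[(p+q)/2,np.linalg.norm(p-q)])
    return np.array(out)
def proj(d,P):
    P=np.atleast_2d(P); T=np.linalg.inv(d["pose"]); c=P@T[:3,:3].T+T[:3,3]
    s=c[:,:2]/c[:,2:]; s=s*(1+d["k1"]*(s**2).sum(1,keepdims=True)); K=d["mtx"]
    return s*[K[0,0],K[1,1]]+[K[0,2],K[1,2]]
E
python3 - <<'E'
from h import *
d=cam("top"); s=cam("side")
f=d["frame"][:,:,::-1]
for n,p in dict(A=(268,195),B=(150,305),C=(373,325),L=(70,105),tray=(157,221),small=(342,215)).items():
    w=onz(d,p,0.04)[0]; print(n,w.round(3),np.hypot(*w[:2]).round(3))
a=cv2.resize(f[150:240,125:375],None,fx=3.2,fy=3.2,interpolation=2)
b=cv2.resize(s["frame"][190:355,190:320,::-1],None,fx=3,fy=3,interpolation=2)[:,:]
c=cv2.resize(f[70:140,40:110],None,fx=3,fy=3,interpolation=2)
cv2.imwrite("pics/topcrop.png",a)
o=np.zeros((500,620,3),np.uint8); o[:495,:390]=b; o[:210,400:610]=c; cv2.imwrite("pics/sidecrop.png",o)
E
```

```text
A [ 0.536 -0.037  0.04 ] 0.537
B [0.209 0.292 0.04 ] 0.359
C [ 0.174 -0.346  0.04 ] 0.387
L [0.794 0.575 0.04 ] 0.98
tray [0.451 0.282 0.04 ] 0.532
small [ 0.484 -0.251  0.04 ] 0.545
```

View pics/topcrop.png

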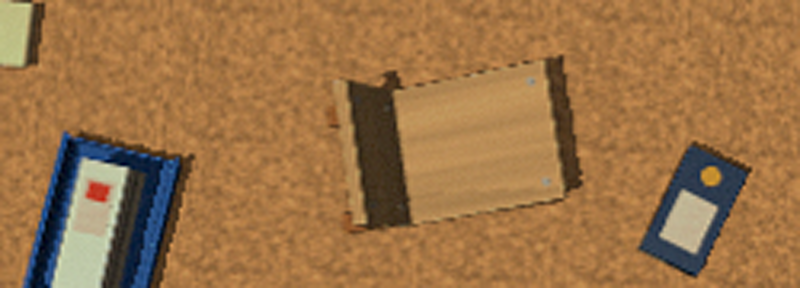

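View pics/sidecrop.png

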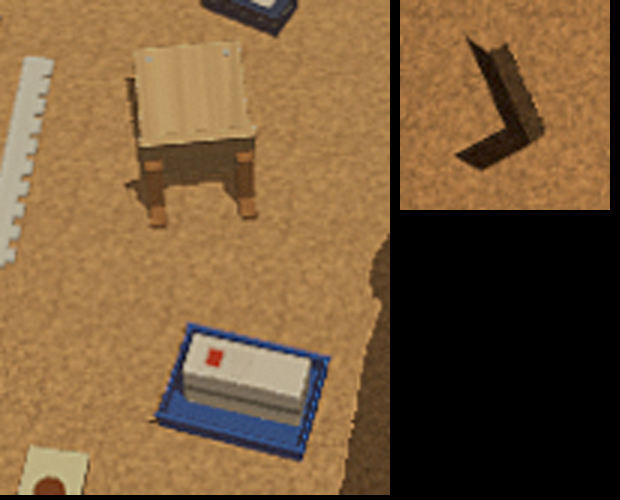

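Rack A is confirmed: pale deck, high end to the right, backstop at the left, ruler just beyond it. The L-shaped thing at (70,105) is only a small dark bracket, and B and C are nearer (0.36 and 0.39 m, against 0.54 m). Next I measure with masks.

```bash
cat >> h.py <<'E'
def blob(d,lo,hi,roi,hsv=True):
    x0,y0,x1,y1=roi; k=4
    im=cv2.resize(d["frame"][y0:y1,x0:x1],None,fx=k,fy=k,interpolation=cv2.INTER_CUBIC)
    m=cv2.inRange(cv2.cvtColor(im,cv2.COLOR_RGB2HSV),np.array(lo),np.array(hi))
    m=cv2.morphologyEx(m,cv2.MORPH_CLOSE,np.ones((5,5),np.uint8))
    c=max(cv2.findContours(m,0,2)[0],key=cv2.contourArea)
    up=lambda p:(np.asarray(p)+0.5)/k-0.5+[x0,y0]
    return up(c[:,0]),up(cv2.boxPoints(cv2.minAreaRect(c)))
def rect(d,uv,z):
    P=onz(d,uv,z)[:,:2]; r=cv2.minAreaRect((P*1000).astype(np.float32))
    b=cv2.boxPoints(r); e=[b[1]-b[0],b[2]-b[1]]; L=max(e,key=np.linalg.norm)
    return np.array(r[0]).round(1),sorted(np.round(r[1],1)),round(float(np.arctan2(L[1],L[0])%np.pi),3)
def rows(pos,yaw=None):
    from scipy.spatial.transform import Rotation as Ro
    s=get_state(); R=Ro.from_euler('xyz',s["eef_rot"]).as_matrix(); y=s["eef_rot"][2]
    sh=R.T@(np.array(pos)-s["tcp_pos"])*100
    tu=0 if yaw is None else -((yaw-y+np.pi)%(2*np.pi)-np.pi)
    print("tcp",np.round(s["tcp_pos"],4),np.round(s["eef_rot"],3),"shift",sh.round(2),"turn",round(tu,3),"q7",round(s["joint_positions"][6],2))
E
python3 - <<'E'
from h import *
d=cam("top");s=cam("side")
hs=cv2.cvtColor(d["frame"],cv2.COLOR_RGB2HSV)
for n,(u,v) in dict(wood=(270,195),bstop=(235,200),shadow=(243,190),cork=(200,190),cork2=(320,170),white=(147,230),white2=(155,200),navy=(333,226),navy2=(352,205),blue=(137,235)).items(): print(n,hs[v,u])
P=lambda n,c,z:print(n,rect(d,c,z))
c,_=blob(d,(95,80,20),(130,255,255),(315,185,370,245)); P("small@36",c,.036); 
c,_=blob(d,(95,120,40),(130,255,255),(125,185,190,255)); P("tray@28",c,.028)
c,_=blob(d,(0,0,130),(179,70,255),(135,190,180,250)); P("white@67",c,.067)
E
```

```text
wood [ 17 139 183]
bstop [ 18 133 180]
shadow [ 17 151  64]
cork [ 15 150 165]
cork2 [ 15 156 185]
white [ 42  42 199]
white2 [ 39  21 172]
navy [107 113  77]
navy2 [107 103  77]
blue [106 173  34]
small@36 (array([ 482.9, -249.5]), [np.float64(57.4), np.float64(104.2)], 2.703)
tray@28 (array([453.2, 288.3]), [np.float64(114.4), np.float64(154.2)], 2.937)
white@67 (array([449.7, 288. ]), [np.float64(45.7), np.float64(121.1)], 2.954)
```

```bash
python3 - <<'E'
from h import *
d=cam("top");s=cam("side")
t=lambda p:[(p[0]+.5)/3.2-.5+125,(p[1]+.5)/3.2-.5+150]
q=lambda p:[(p[0]+.5)/3-.5+190,(p[1]+.5)/3-.5+190]
hz=.03+.145*np.sin(.31416); bz=.03+.105*np.cos(.31416)
H=onz(d,[t((546,60)),t((566,198))],hz); B=onz(d,[t((349,82)),t((365,228))],bz)
print("H",H.round(4),np.linalg.norm(H[0]-H[1])); print("B",B.round(4),np.linalg.norm(B[0]-B[1]))
print(tri(d,[t((546,60)),t((566,198))],s,[q((136,50)),q((241,44))]).round(4))
print(tri(d,[t((336,80)),t((355,226))],s,[q((139,142)),q((254,136))]).round(4))
for n,X,off in(("H",H,.145*np.cos(.31416)),("B",B,-.105*np.sin(.31416))):
    m=X.mean(0)[:2]; e=(X[0]-X[1])[:2]; e/=np.linalg.norm(e); xd=np.array([e[1],-e[0]]) # deck y = +e
    print(n,"yaw x",np.arctan2(xd[1],xd[0]).round(3),"origin",(m-xd*off).round(4))
E
```

```text
H [[ 0.6091 -0.1127  0.0748]
 [ 0.4877 -0.1334  0.0748]] 0.12311014485805184
B [[0.5761 0.0536 0.1299]
 [0.4532 0.0354 0.1299]] 0.12424402139789915
[[ 0.609  -0.1128  0.0677  0.0025]
 [ 0.4878 -0.1338  0.0624  0.0019]]
[[0.5785 0.0651 0.1269 0.001 ]
 [0.4569 0.0449 0.1207 0.0034]]
H yaw x -1.402 origin [0.5252 0.0129]
B yaw x -1.423 origin [0.5194 0.0124]
```

```bash
python3 -c "
from h import *
rows([.4497,.288,.20],2.95);rows([.4497,.288,.036],2.95)"
```

```text
tcp [0.1962 0.6195 0.2311] [-3.141 -0.     2.835] shift [-34.17 -23.95   3.12] turn -0.115 q7 -0.04
tcp [0.1962 0.6195 0.2311] [-3.141 -0.     2.835] shift [-34.17 -23.94  19.52] turn -0.115 q7 -0.04
```

```bash
python3 -m jog '[-34.2,-24,3,-0.115,1, -34.2,-24,3,-0.115,1, -34.2,-24,3,-0.115,1, -34.2,-24,3,-0.115,1, -34.2,-24,3,-0.115,1, -34.2,-24,3,-0.115,1, -34.2,-24,3,-0.115,1, -34.2,-24,3,-0.115,1, -34.2,-24,3,-0.115,1, -34.2,-24,3,-0.115,1, -34.2,-24,3,-0.115,1, -34.2,-24,3,-0.115,1, -34.2,-24,3,-0.115,1]'; python3 -c "
from h import *
rows([.4497,.288,.036],2.95)"
```

```text
t: 1.7
tcp_pos: [0.4486, 0.2895, 0.2013]
eef_rot: [3.141, -0.001, 2.954]
force: [-0.3, 0.7, 0.7]
opening: 1.0
tcp [0.4486 0.2895 0.2013] [ 3.141e+00 -1.000e-03  2.954e+00] shift [-0.15 -0.13 16.53] turn 0.004 q7 0.76
```

```bash
python3 -m jog '[-0.1,-0.1,5,0,1, -0.1,-0.1,9,0,1, -0.1,-0.1,12,0,1, -0.1,-0.1,14.5,0,1, -0.1,-0.1,16.3,0,1, -0.1,-0.1,16.3,0,1, -0.1,-0.1,16.3,0,0, -0.1,-0.1,16.3,0,0, -0.1,-0.1,16.3,0,0, -0.1,-0.1,16.3,0,0, -0.1,-0.1,16.3,0,0, -0.1,-0.1,16.3,0,0, -0.1,-0.1,16.3,0,0, -0.1,-0.1,14,0,0, -0.1,-0.1,10,0,0, -0.1,-0.1,6,0,0, -0.1,-0.1,4,0,0, -0.1,-0.1,4,0,0]'; python3 -c "
from h import *
rows([.62,.22,.15],2.95-1.57)
d=cam('side');cv2.imwrite('pics/side1.png',cv2.resize(d['frame'][200:420,170:420,::-1],None,fx=3,fy=3)[:600])
c,_=blob(d,(0,0,130),(179,90,255),(225,240,320,360))"
```

```text
t: 3.5
tcp_pos: [0.4507, 0.2892, 0.1641]
eef_rot: [3.136, 0.004, 2.954]
force: [0.6, 1.2, -4.8]
opening: 0.507
tcp [0.4507 0.2892 0.1641] [3.136 0.004 2.954] shift [-17.92  -3.64   1.46] turn 1.574 q7 0.76
```

View pics/side1.png

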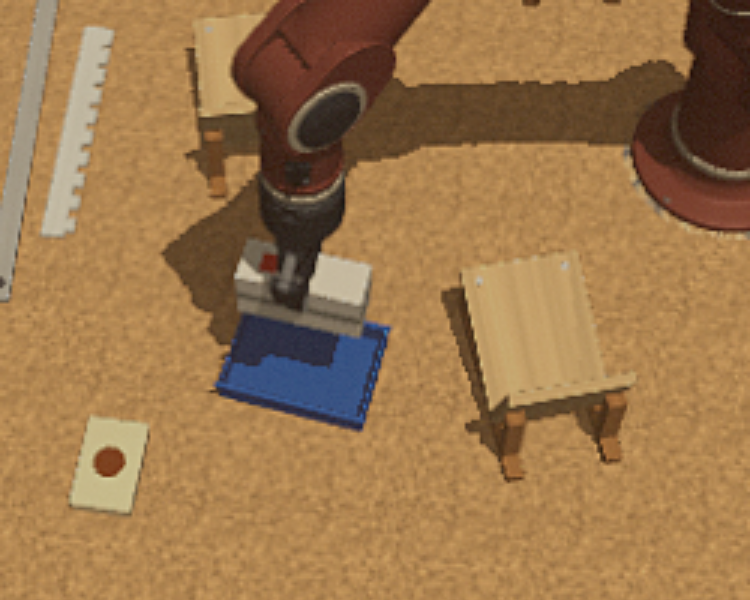

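The large carton is held across its thickness (opening 0.507, about 43 mm), clear of the tray. Next I take it to the free bench area.

```bash
python3 -c "
from h import *
rows([.595,.22,.15],1.571)"; python3 -m jog '[-15.5,-4,1,0.3,0, -15.5,-4,1,0.6,0, -15.5,-4,1,0.9,0, -15.5,-4,1,1.2,0, -15.5,-4,1,1.383,0, -15.5,-4,1,1.383,0, -15.5,-4,1,1.383,0, -15.5,-4,1,1.383,0, -15.5,-4,1,1.383,0, -15.5,-4,1,1.383,0, -15.5,-4,1,1.383,0, -15.5,-4,1,1.383,0]'; python3 -c "
from h import *
rows([.595,.22,.037],1.571)"
```

```text
tcp [0.4493 0.2883 0.1619] [3.14  0.    2.954] shift [-15.58  -3.99   1.19] turn 1.383 q7 0.76
t: 4.75
tcp_pos: [0.5934, 0.2198, 0.1506]
eef_rot: [-3.14, -0.001, 1.573]
force: [-0.1, -0.1, -4.1]
opening: 0.506
tcp [0.5934 0.2198 0.1506] [-3.140e+00 -1.000e-03  1.573e+00] shift [1.000e-02 1.800e-01 1.136e+01] turn 0.002 q7 -0.13
```

```bash
python3 -m jog '[0,0,4,0,0, 0,0,8,0,0, 0,0,10,0,0, 0,0,11,0,0, 0,0,11.3,0,0, 0,0,11.5,0,0, 0,0,11.5,0,0, 0,0,11.5,0,0.8, 0,0,11.5,0,0.8, 0,0,11.5,0,0.8, 0,0,11.5,0,0.8, 0,0,9,0,0.8, 0,0,6,0,0.8, 0,0,3,0,0.8, 0,-10,3,0,0, 0,-10,3,0,0,0,-10,3,0,0,0,-10,3,0,0]'; python3 - <<'E'
from h import *
d=cam("side"); t=cam("top")
c,_=blob(t,(0,0,100),(179,75,255),(130,110,240,240)); print("white@64",rect(t,c,.064))
rows([.53,.22,.056],1.571)
E
```

```text
t: 6.55
tcp_pos: [0.4922, 0.22, 0.1211]
eef_rot: [-3.14, -0.001, 1.574]
force: [1.3, -0.2, -0.4]
opening: 0.115
white@64 (array([593.3, 220.5]), [np.float64(47.7), np.float64(120.4)], 1.575)
tcp [0.4953 0.2201 0.1214] [ 3.140e+00 -1.000e-03  1.573e+00] shift [-0.02  3.46  6.55] turn 0.002 q7 -0.15
```

```bash
python3 -m jog '[0,3,4,0,0, 0,4.5,6.5,0,0, 0,4.5,6.5,0,0, 0,5.3,6.5,0,0, 0,6,6.5,0,0, 0,6.5,6.5,0,0, 0,7,6.5,0,0, 0,7.5,6.5,0,0, 0,8,6.5,0,0, 0,8.5,6.5,0,0, 0,9,6.5,0,0]'; python3 - <<'E'
from h import *
d=cam("side"); cv2.imwrite('pics/side2.png',cv2.resize(d['frame'][200:380,170:370,::-1],None,fx=3,fy=3))
rows([.5,.22,.12],1.571)
E
```

```text
t: 7.75
tcp_pos: [0.5732, 0.2207, 0.0614]
eef_rot: [-3.115, -0.003, 1.574]
force: [-31.3, -3.6, 52.5]
opening: -0.001
tcp [0.5746 0.2207 0.0622] [-3.118e+00 -3.000e-03  1.574e+00] shift [-0.02 -7.6  -5.6 ] turn 0.003 q7 -0.09
```

View pics/side2.png

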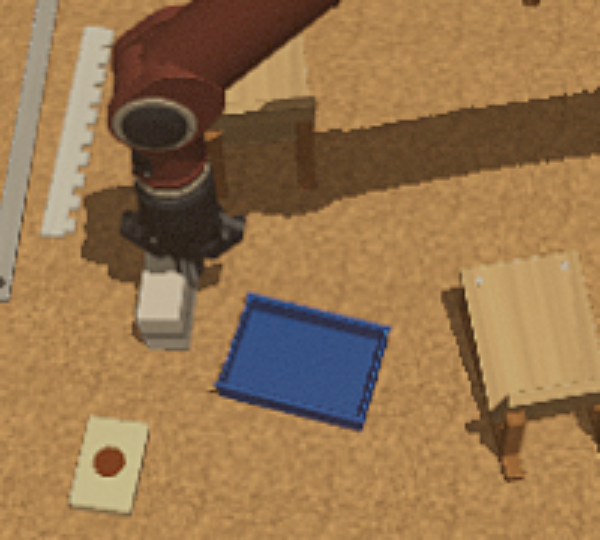

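The carton still stands, and the finger is pressing on it (52 N up), so I back off and measure.

```bash
python3 -m jog '[0,-0.5,-1,0,0, 0,-2,-3,0,0, 0,-8,-5.6,0,0, 0,-8,-5.6,0,0, 0,-8,-5.6,0,0, 0,-8,-5.6,0,0]'; python3 - <<'E'
from h import *
d=cam("side"); t=cam("top")
c,_=blob(t,(0,0,100),(179,75,255),(130,110,240,240)); print("white@64",rect(t,c,.064))
cv2.imwrite('pics/s3.png',np.hstack([cv2.resize(d['frame'][230:350,190:290,::-1],None,fx=4,fy=4),cv2.resize(t['frame'][110:230,110:210,::-1],None,fx=4,fy=4)]))
rows([.54,.22,.056],1.571)
E
```

```text
t: 8.4
tcp_pos: [0.4969, 0.2207, 0.1208]
eef_rot: [-3.12, -0.004, 1.575]
force: [1.1, -1.1, 0.8]
opening: -0.003
white@64 (array([592.3, 220.3]), [np.float64(47.8), np.float64(119.4)], 1.594)
tcp [0.4972 0.2202 0.12  ] [-3.119e+00 -3.000e-03  1.574e+00] shift [-0.05  4.42  6.3 ] turn 0.003 q7 -0.15
```

View pics/s3.png

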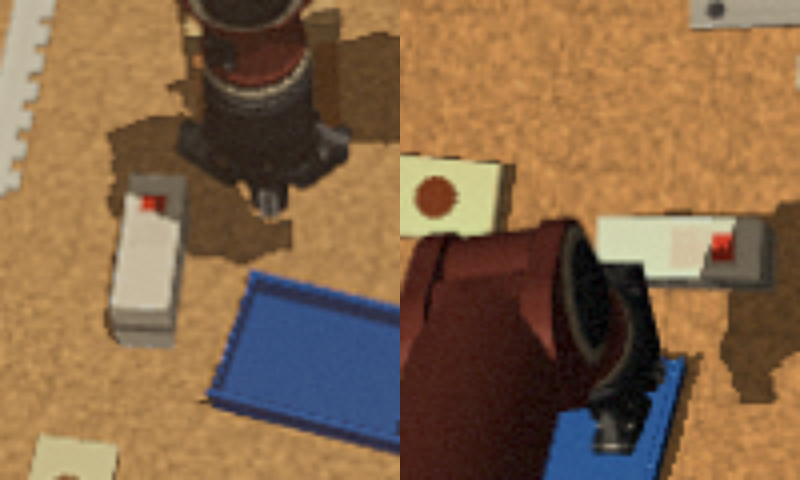

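The carton has not moved: the tip was riding on its top edge. I retry with the tip lower, in steps with readouts.

```bash
python3 -m jog '[0,2,4,0,0, 0,3,6,0,0, 0,3.6,7.2,0,0, 0,3.6,7.2,0,0, 0,3.6,7.2,0,0, 0,3.6,7.2,0,0]'; python3 -m jog '[0,0.5,0,0,0, 0,1,0,0,0, 0,1.5,0,0,0, 0,2,0,0,0, 0,2.5,0,0,0]';python3 -m jog '[0,0.5,0,0,0, 0,1,0,0,0]'; python3 - <<'E'
from h import *
t=cam("top")
c,_=blob(t,(0,0,100),(179,75,255),(130,110,240,240)); print("white@64",rect(t,c,.064))
E
```

```text
t: 9.1
tcp_pos: [0.532, 0.2207, 0.0482]
eef_rot: [-3.121, -0.004, 1.574]
force: [-0.3, 0.2, 0.3]
opening: -0.0
t: 9.6
tcp_pos: [0.5575, 0.2208, 0.0478]
eef_rot: [-3.121, -0.004, 1.574]
force: [-0.9, -0.3, 0.5]
opening: -0.001
t: 9.8
tcp_pos: [0.5662, 0.2209, 0.0474]
eef_rot: [-3.117, -0.004, 1.574]
force: [-4.1, 0.1, 4.5]
opening: -0.0
white@64 (array([766.9, 135.8]), [np.float64(21.0), np.float64(166.2)], 1.59)
```

```bash
python3 -m jog '[0,0.5,0,0,0, 0,1,0,0,0]';python3 -m jog '[0,0.5,0,0,0, 0,1,0,0,0]';python3 - <<'E'
from h import *
t=cam("side")
cv2.imwrite('pics/s4.png',cv2.resize(t['frame'][230:350,190:290,::-1],None,fx=4,fy=4))
E
```

```text
t: 10.05
tcp_pos: [0.5784, 0.2211, 0.0476]
eef_rot: [-3.121, -0.004, 1.574]
force: [-3.0, -0.6, 3.9]
opening: 0.003
t: 10.25
tcp_pos: [0.5905, 0.2212, 0.048]
eef_rot: [-3.125, -0.005, 1.574]
force: [0.7, -0.0, 1.4]
opening: -0.001
```

View pics/s4.png

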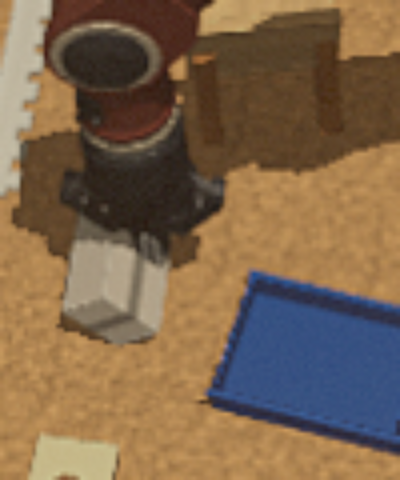

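It is tipping over, so I continue.

```bash
python3 -m jog '[0,0.6,0,0,0, 0,1.2,0,0,0,0,1.8,0,0,0,0,1.8,0,0,0,0,1.8,-0.5,0,0,0,1.8,-0.5,0,0]';python3 -m jog '[0,-1,-2,0,0, 0,-6,-6,0,0,0,-11,-10,0,0,0,-15,-12,0,0,0,-15,-12,0,0,0,-15,-12,0,0,0,-15,-12,0,0]'; python3 - <<'E'
from h import *
t=cam("top");s=cam("side")
for hi in (60,80,110):
    c,_=blob(t,(0,0,90),(179,hi,255),(130,118,210,240)); print("white@44",rect(t,c,.044),len(c))
cv2.imwrite('pics/s5.png',np.hstack([cv2.resize(s['frame'][220:340,180:280,::-1],None,fx=4,fy=4),cv2.resize(t['frame'][110:230,110:210,::-1],None,fx=4,fy=4)]))
E
```

```text
t: 10.9
tcp_pos: [0.61, 0.221, 0.0532]
eef_rot: [-3.127, -0.005, 1.573]
force: [0.0, 0.5, -0.5]
opening: 0.001
t: 11.6
tcp_pos: [0.462, 0.2204, 0.1759]
eef_rot: [-3.129, -0.006, 1.574]
force: [0.6, -0.0, -0.5]
opening: -0.002
white@44 (array([646.3, 218.1]), [np.float64(68.8), np.float64(122.3)], 1.57) 128
white@44 (array([646.4, 216.9]), [np.float64(70.2), np.float64(126.0)], 1.568) 99
white@44 (array([646.1, 216.6]), [np.float64(72.4), np.float64(128.3)], 1.567) 88
```

View pics/s5.png

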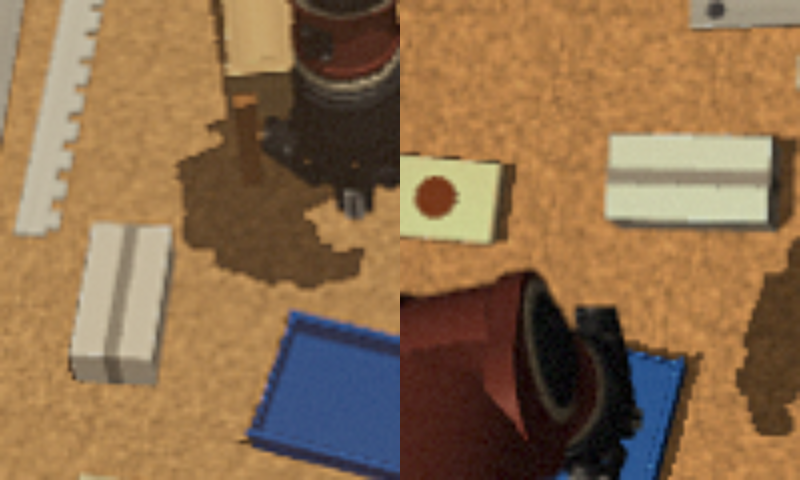

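The carton now lies flat, tape side up, length along y, centre about (0.648, 0.219). I grasp it across its width.

```bash
python3 -m jog '[0,5,0,0,1, 0,10,2,0,1, 0,15,4,0,1, 0,18.6,5,0,1, 0,18.6,5,0,1, 0,18.6,5,0,1, 0,18.6,5,0,1, 0,18.6,5,0,1]'; python3 -c "
from h import *
rows([.648,.219,.01],1.571)"
```

```text
t: 12.5
tcp_pos: [0.6472, 0.2211, 0.1232]
eef_rot: [-3.128, -0.005, 1.573]
force: [0.5, -1.0, 0.6]
opening: 1.0
tcp [0.6472 0.2211 0.1232] [-3.128 -0.005  1.573] shift [-0.27  0.23 11.32] turn 0.002 q7 -0.11
```

```bash
python3 -m jog '[-0.2,0.2,4,0,1, -0.2,0.2,8,0,1, -0.2,0.2,10,0,1, -0.2,0.2,11.3,0,1, -0.2,0.2,11.3,0,1, -0.2,0.2,11.3,0,1, -0.2,0.2,11.3,0,0.2, -0.2,0.2,11.3,0,0, -0.2,0.2,11.3,0,0, -0.2,0.2,11.3,0,0, -0.2,0.2,11.3,0,0, -0.2,0.2,11.3,0,0]'; python3 -m jog '[0,0,-2,0,0, 0,0,-6,0,0, 0,0,-10,0,0, 0,0,-14,0,0, 0,0,-18,0,0, 0,0,-18,0,0, 0,0,-18,0,0,0,0,-18,0,0]'; python3 - <<'E'
from h import *
O=np.array([.5215,.0127]);yaw=-1.395;xd=np.array([np.cos(yaw),np.sin(yaw)])
print(O+xd*.065); p=O+xd*.065; rows([*p,.20],yaw+np.pi)
E
```

```text
t: 13.7
tcp_pos: [0.6489, 0.22, 0.0125]
eef_rot: [-3.131, -0.006, 1.573]
force: [-1.0, 0.1, 6.4]
opening: 0.737
t: 14.5
tcp_pos: [0.6485, 0.2186, 0.1891]
eef_rot: [-3.124, -0.005, 1.573]
force: [0.2, -0.2, -4.9]
opening: 0.735
[ 0.532868   -0.05129819]
tcp [0.6485 0.2186 0.1891] [-3.124 -0.005  1.573] shift [-26.96 -11.65  -1.02] turn -0.173 q7 -0.13
```

```bash
python3 -m jog '[-5,-2,-1,0,0, -10,-4.5,-1,-0.05,0, -15,-6.5,-1,-0.1,0, -20,-9,-1,-0.15,0, -24,-10.5,-1,-0.173,0, -26.3,-11.7,-1,-0.173,0, -26.3,-11.7,-1,-0.173,0, -26.3,-11.7,-1,-0.173,0, -26.3,-11.7,-1,-0.173,0,-26.3,-11.7,-1,-0.173,0,-26.3,-11.7,-1,-0.173,0]'; python3 - <<'E'
from h import *
O=np.array([.5215,.0127]);yaw=-1.395;xd=np.array([np.cos(yaw),np.sin(yaw)])
p=O+xd*.0587; rows([*p,.095],yaw+np.pi)
t=cam("top");s=cam("side")
cv2.imwrite('pics/s6.png',np.hstack([cv2.resize(s['frame'][170:290,190:290,::-1],None,fx=4,fy=4),cv2.resize(t['frame'][140:260,215:315,::-1],None,fx=4,fy=4)]))
E
```

```text
t: 15.6
tcp_pos: [0.5326, -0.0432, 0.1992]
eef_rot: [-3.125, -0.008, 1.749]
force: [-0.7, -0.4, -4.7]
opening: 0.738
tcp [ 0.5326 -0.0432  0.1992] [-3.125 -0.008  1.749] shift [-0.26  0.07 10.42] turn 0.002 q7 0.43
```

View pics/s6.png

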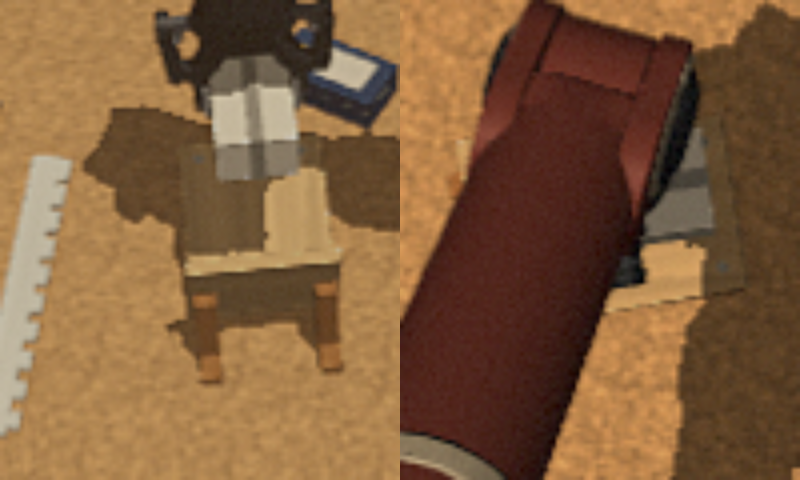

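The carton is aligned with the deck. I lower it slowly, watching the force.

```bash
python3 -m jog '[-0.1,0,3,0,0, -0.2,0,6,0,0, -0.2,0.1,8,0,0, -0.2,0.1,9.5,0,0, -0.2,0.1,10.4,0,0, -0.2,0.1,10.4,0,0,-0.2,0.1,10.4,0,0]'; python3 -m jog '[0,0,0.3,0,0,0,0,0.6,0,0,0,0,0.9,0,0,0,0,1.2,0,0]'; python3 -m jog '[0,0,0.3,0,0,0,0,0.6,0,0]';
```

```text
t: 16.4
tcp_pos: [0.5327, -0.0452, 0.0961]
eef_rot: [-3.126, -0.008, 1.748]
force: [0.4, 0.3, -4.7]
opening: 0.738
t: 16.8
tcp_pos: [0.5326, -0.0451, 0.084]
eef_rot: [-3.127, -0.008, 1.748]
force: [-0.7, -0.0, -4.7]
opening: 0.738
t: 17.0
tcp_pos: [0.5324, -0.0439, 0.0791]
eef_rot: [-3.127, -0.01, 1.748]
force: [-4.4, 6.0, 10.5]
opening: 0.74
```

```bash
python3 -m jog '[0,0,0.2,0,0,0,0,0.4,0,0]'; python3 -m jog '[0,0,0.2,0,0,0,0,0.4,0,0]'; python3 -m jog '[0,0,0.2,0,0,0,0,0.4,0,0]'
```

```text
t: 17.2
tcp_pos: [0.5323, -0.0428, 0.0769]
eef_rot: [-3.127, -0.012, 1.749]
force: [-5.6, 4.9, 9.4]
opening: 0.736
t: 17.4
tcp_pos: [0.5321, -0.0416, 0.0749]
eef_rot: [-3.128, -0.014, 1.749]
force: [-4.0, 4.2, 9.1]
opening: 0.739
t: 17.6
tcp_pos: [0.532, -0.0406, 0.0727]
eef_rot: [-3.129, -0.016, 1.749]
force: [-3.8, 4.9, 8.6]
opening: 0.737
```

```bash
python3 -m jog '[-0.1,0,0.2,0,0,-0.1,0,0.4,0,0]'; python3 -m jog '[-0.1,0,0.2,0,0,-0.1,0,0.4,0,0]'; python3 -m jog '[-0.1,0,0.2,0,0,-0.1,0,0.4,0,0]'; python3 -m jog '[-0.1,0,0.2,0,0,-0.1,0,0.3,0,0]'
```

```text
t: 17.8
tcp_pos: [0.5318, -0.0396, 0.0705]
eef_rot: [-3.13, -0.019, 1.749]
force: [-5.4, 5.1, 10.4]
opening: 0.735
t: 18.0
tcp_pos: [0.5316, -0.0388, 0.0682]
eef_rot: [-3.13, -0.022, 1.75]
force: [-5.2, 6.2, 13.0]
opening: 0.735
t: 18.2
tcp_pos: [0.5313, -0.0379, 0.066]
eef_rot: [-3.13, -0.025, 1.75]
force: [-5.9, 5.2, 14.2]
opening: 0.735
t: 18.4
tcp_pos: [0.5312, -0.0374, 0.0648]
eef_rot: [-3.131, -0.028, 1.751]
force: [-5.5, 4.3, 8.3]
opening: 0.735
```

```bash
python3 -m jog '[-0.1,0,0.2,0,0,-0.1,0,0.3,0,0]'; python3 -m jog '[-0.1,0,0.2,0,0,-0.1,0,0.3,0,0]';  python3 - <<'E'
from h import *
s=cam("side")
cv2.imwrite('pics/s7.png',cv2.resize(s['frame'][180:280,190:310,::-1],None,fx=5,fy=5))
E
```

```text
t: 18.6
tcp_pos: [0.5312, -0.037, 0.0635]
eef_rot: [-3.132, -0.03, 1.751]
force: [-5.3, 4.4, 11.5]
opening: 0.743
t: 18.8
tcp_pos: [0.531, -0.0365, 0.0621]
eef_rot: [-3.132, -0.033, 1.751]
force: [-5.1, 4.2, 8.3]
opening: 0.739
```

View pics/s7.png

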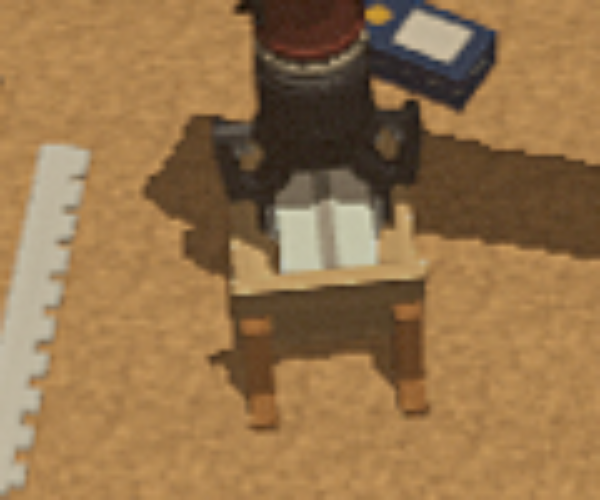

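```bash
python3 -m jog '[-0.05,0,0.15,0,0,-0.05,0,0.3,0,0]'; python3 -m jog '[-0.05,0,0.15,0,0,-0.05,0,0.3,0,0]';python3 -m jog '[0,0,0.15,0,0,0,0,0.3,0,0]'
```

```text
t: 19.05
tcp_pos: [0.5309, -0.0361, 0.0607]
eef_rot: [-3.133, -0.034, 1.751]
force: [-4.9, 2.6, 9.7]
opening: 0.737
t: 19.25
tcp_pos: [0.5309, -0.036, 0.0604]
eef_rot: [-3.134, -0.036, 1.751]
force: [-9.8, 2.6, 26.8]
opening: 0.743
t: 19.45
tcp_pos: [0.5309, -0.0359, 0.0604]
eef_rot: [-3.135, -0.037, 1.751]
force: [-10.6, 1.9, 28.5]
opening: 0.742
```

Seated flat: z has stalled and the force has risen. I slide it home along the slope while it is still held, then release.

```bash
python3 -m jog '[0.2,0,0.0,0,0,0.4,0,0.05,0,0]'; python3 -m jog '[0.2,0,0.0,0,0,0.4,0,0.05,0,0]'; python3 -m jog '[0.2,0,0.0,0,0,0.4,0,0.05,0,0]'
```

```text
t: 19.65
tcp_pos: [0.5308, -0.0322, 0.0605]
eef_rot: [-3.137, -0.036, 1.751]
force: [-0.3, -0.8, -5.1]
opening: 0.741
t: 19.85
tcp_pos: [0.5302, -0.0301, 0.0601]
eef_rot: [-3.137, -0.033, 1.751]
force: [-0.5, -6.5, 1.7]
opening: 0.736
t: 20.05
tcp_pos: [0.5301, -0.0299, 0.0603]
eef_rot: [-3.138, -0.028, 1.75]
force: [-0.5, -10.1, 5.8]
opening: 0.733
```

```bash
python3 -m jog '[0,0,0.2,0,0,0,0,0.4,0,0,0,0,0.4,0,0]'; python3 -m jog '[-0.1,0,0,0,1,-0.1,0,0,0,1,-0.1,0,0,0,1,-0.1,0,0,0,1,-0.1,0,0,0,1]'; python3 -m jog '[0,0,-3,0,1,0,0,-7,0,1,0,0,-12,0,1,0,0,-16,0,1,0,0,-16,0,1,0,0,-16,0,1]'
```

```text
t: 20.35
tcp_pos: [0.5304, -0.0305, 0.0585]
eef_rot: [-3.139, -0.028, 1.749]
force: [-3.5, -2.2, 14.6]
opening: 0.737
t: 20.85
tcp_pos: [0.5306, -0.031, 0.0582]
eef_rot: [-3.139, -0.028, 1.749]
force: [0.6, 0.3, -0.7]
opening: 1.001
t: 21.45
tcp_pos: [0.532, -0.0352, 0.2188]
eef_rot: [-3.141, -0.028, 1.749]
force: [-0.8, -0.1, -1.9]
opening: 1.0
```

```bash
python3 -c "
from h import *
O=np.array([.5215,.0127]);yaw=-1.395;xd=np.array([np.cos(yaw),np.sin(yaw)])
rows([*(O+xd*.155),.16],yaw+np.pi)
rows([*(O+xd*.155),.086],yaw+np.pi)"; python3 -m jog '[-4,0,0,0,0.5,-8,0,2,0,0.5,-11,0,4,0,0.5,-11,0,6,0,0.5,-11,0,6,0,0.5,-11,0,6,0,0.5]'; python3 - <<'E'
from h import *
O=np.array([.5215,.0127]);yaw=-1.395;xd=np.array([np.cos(yaw),np.sin(yaw)])
rows([*(O+xd*.155),.086],yaw+np.pi)
t=cam("top")
c,_=blob(t,(0,0,60),(179,75,255),(220,165,310,225)); print("white@~95",rect(t,c,.090),len(c))
cv2.imwrite('pics/t8.png',cv2.resize(t['frame'][150:240,215:315,::-1],None,fx=6,fy=6))
E
```

```text
tcp [ 0.532  -0.0352  0.2188] [-3.141 -0.028  1.749] shift [-10.76  -0.22   5.58] turn 0.003 q7 0.43
tcp [ 0.532  -0.0352  0.2188] [-3.141 -0.028  1.749] shift [-10.97  -0.21  12.98] turn 0.003 q7 0.43
t: 22.05
tcp_pos: [0.5504, -0.1405, 0.1544]
eef_rot: [-3.138, -0.03, 1.75]
force: [-0.3, -0.0, 0.2]
opening: 0.501
tcp [ 0.5504 -0.1405  0.1544] [-3.138 -0.03   1.75 ] shift [-0.12 -0.14  6.84] turn 0.004 q7 0.65
white@~95 (array([529.1, -29.9]), [np.float64(67.6), np.float64(116.1)], 1.788) 182
```

The large carton's measured top centre (529.1, -29.9) mm matches the prediction (529.1, -30.1). I give it a gentle squaring push from the high end.

```bash
python3 -m jog '[-0.1,-0.1,3,0,0.5,-0.1,-0.1,5.5,0,0.5,-0.1,-0.1,6.8,0,0.5,-0.1,-0.1,6.8,0,0.5,1,-0.1,6.8,0,0.5,2,-0.1,6.8,0,0.5,2.6,-0.1,6.8,0,0.5]'; python3 -m jog '[0.2,0,0,0,0.5,0.4,0,0,0,0.5,0.6,0,0,0,0.5]';python3 -m jog '[0.2,0,0,0,0.5,0.4,0,0,0,0.5]'
```

```text
t: 22.8
tcp_pos: [0.5457, -0.1111, 0.0894]
eef_rot: [3.141, -0.03, 1.753]
force: [0.5, -0.1, 0.6]
opening: 0.503
t: 23.1
tcp_pos: [0.5448, -0.1053, 0.0899]
eef_rot: [3.141, -0.029, 1.753]
force: [0.0, -0.1, -0.8]
opening: 0.497
t: 23.3
tcp_pos: [0.544, -0.1016, 0.09]
eef_rot: [3.14, -0.029, 1.752]
force: [-0.6, -0.5, -0.5]
opening: 0.503
```

```bash
for i in 1 2 3; do :; done; python3 -m jog '[0.2,0,0.1,0,0.5,0.4,0,0.1,0,0.5]';python3 -m jog '[0.2,0,0.1,0,0.5,0.4,0,0.1,0,0.5]';python3 -m jog '[0.2,0,0.1,0,0.5,0.4,0,0.1,0,0.5]'
```

```text
t: 23.5
tcp_pos: [0.544, -0.0996, 0.0894]
eef_rot: [3.139, -0.026, 1.751]
force: [0.9, -3.9, -1.8]
opening: 0.498
t: 23.7
tcp_pos: [0.5441, -0.0995, 0.0892]
eef_rot: [3.137, -0.02, 1.749]
force: [0.8, -9.2, 1.9]
opening: 0.497
t: 23.9
tcp_pos: [0.5442, -0.0995, 0.0891]
eef_rot: [3.135, -0.013, 1.747]
force: [0.0, -10.2, 2.4]
opening: 0.499
```

```bash
python3 -m jog '[0.3,0,0,0,0.5,0.6,0,0,0,0.5,0.6,0,0,0,0.5]'; python3 -m jog '[-2,0,0,0,0.5,-4,0,-3,0,0.5,-5,0,-9,0,0.5,-6,0,-12,0,0.5,-6,0,-12,0,0.5,-6,0,-12,0,0.5]'; python3 - <<'E'
from h import *
t=cam("top")
c,_=blob(t,(0,0,60),(179,75,255),(220,165,310,225)); print("white",rect(t,c,.090),len(c))
c,_=blob(t,(95,80,20),(130,255,255),(315,185,370,245)); print("small@36",rect(t,c,.036),len(c))
rows([.483,-.2495,.15],2.703);rows([.483,-.2495,.15],2.703-np.pi)
E
```

```text
t: 24.2
tcp_pos: [0.5441, -0.0995, 0.0897]
eef_rot: [3.132, -0.004, 1.745]
force: [1.4, -10.7, 0.5]
opening: 0.505
t: 24.8
tcp_pos: [0.5535, -0.1578, 0.2098]
eef_rot: [3.131, -0.006, 1.745]
force: [-0.4, 0.8, 0.6]
opening: 0.501
white (array([530.2, -33.9]), [np.float64(67.8), np.float64(124.5)], 1.794) 182
small@36 (array([ 482.9, -249.3]), [np.float64(57.7), np.float64(104.5)], 2.703) 237
tcp [ 0.5527 -0.1571  0.2084] [ 3.134 -0.007  1.746] shift [-7.92 -8.52  5.72] turn -0.957 q7 0.64
tcp [ 0.5527 -0.1571  0.2084] [ 3.134 -0.007  1.746] shift [-7.92 -8.52  5.72] turn 2.185 q7 0.64
```

```bash
python3 -m jog '[-3,-3,2,-0.15,1,-6,-6,4,-0.3,1,-8,-8.5,5.7,-0.45,1,-8,-8.5,5.7,-0.6,1,-8,-8.5,5.7,-0.75,1,-8,-8.5,5.7,-0.9,1,-8,-8.5,5.7,-0.957,1,-8,-8.5,5.7,-0.957,1,-8,-8.5,5.7,-0.957,1,-8,-8.5,5.7,-0.957,1]'; python3 - <<'E'
from h import *
rows([.483,-.2495,.009],2.703)
t=cam("top")
c,b=blob(t,(0,0,130),(179,75,255),(220,165,310,225))
O=np.array([.5215,.0127,.03])
a=.31416;yaw=-1.395
X=np.array([np.cos(a)*np.cos(yaw),np.cos(a)*np.sin(yaw),np.sin(a)]);Y=np.array([-np.sin(yaw),np.cos(yaw),0]);Z=np.cross(X,Y)
o,v=ray(t,c); P=o+v*((.044-(o-O)@Z)/(v@Z))[:,None]; q=np.c_[(P-O)@X,(P-O)@Y]*1000
r=cv2.minAreaRect(q.astype(np.float32)); print(r, q.min(0),q.max(0))
# deck edge yaw: slope of long sides of carton contour
for sgn in(-1,1):
    m=(q[:,1]*sgn>20)&(q[:,0]>15)&(q[:,0]<105); k=np.polyfit(q[m,0],q[m,1],1); print(sgn,k)
w,_=blob(t,(12,90,110),(22,148,255),(225,160,310,230)); print(len(w))
cv2.imwrite('pics/t9.png',cv2.resize(t['frame'][150:240,215:315,::-1],None,fx=6,fy=6))
E
```

```text
t: 25.85
tcp_pos: [0.483, -0.2494, 0.1494]
eef_rot: [3.131, 0.0, 2.703]
force: [-0.0, -0.2, -0.0]
opening: 0.998
tcp [ 0.483  -0.2494  0.1494] [3.131 0.    2.703] shift [-1.000e-02 -1.600e-01  1.404e+01] turn 0.0 q7 1.63
((59.26469421386719, 1.2982769012451172), (121.43331909179688, 65.08744049072266), 0.36684146523475647) [ -1.45993823 -31.23431318] [119.92068575  34.09149042]
-1 [ 4.0056173e-03 -3.0671255e+01]
1 [1.00796739e-02 3.23396577e+01]
416
```

In deck axes the large carton's centre is at x 59.3, y 1.3 mm and its yaw is 0.006 rad, so it is seated and square. Now the small carton.

```bash
python3 -m jog '[0,-0.1,5,0,1,0,-0.1,9,0,1,0,-0.2,12,0,1,0,-0.2,13.5,0,1,0,-0.2,14,0,1,0,-0.2,14,0,1,0,-0.2,14,0,0,0,-0.2,14,0,0,0,-0.2,14,0,0,0,-0.2,14,0,0,0,-0.2,14,0,0,0,-0.2,14,0,0]'; python3 -m jog '[0,0,-2,0,0,0,0,-6,0,0,0,0,-11,0,0,0,0,-16,0,0,0,0,-20,0,0,0,0,-22,0,0,0,0,-22,0,0,0,0,-22,0,0]'; python3 - <<'E'
from h import *
O=np.array([.5215,.0127]);yaw=-1.395;xd=np.array([np.cos(yaw),np.sin(yaw)])
rows([*(O+xd*.042),.22],yaw+np.pi)
E
```

```text
t: 27.1
tcp_pos: [0.484, -0.2504, 0.0113]
eef_rot: [3.131, 0.004, 2.703]
force: [-0.2, 0.2, 6.7]
opening: 0.663
t: 27.9
tcp_pos: [0.4814, -0.2517, 0.2304]
eef_rot: [3.131, 0.002, 2.703]
force: [0.4, -0.4, -3.0]
opening: 0.667
tcp [ 0.4814 -0.2517  0.2304] [3.131e+00 2.000e-03 2.703e+00] shift [ 5.18 22.2   1.27] turn 0.957 q7 1.63
```

```bash
python3 -m jog '[1,4,0,0.15,0,2,8,0,0.3,0,3,12,0,0.45,0,4,16,0.5,0.6,0,5,20,1,0.75,0,5.2,22.3,1.2,0.9,0,5.2,22.3,1.2,0.957,0,5.2,22.3,1.2,0.957,0,5.2,22.3,1.2,0.957,0,5.2,22.3,1.2,0.957,0,5.2,22.3,1.2,0.957,0]'; python3 - <<'E'
from h import *
O=np.array([.5215,.0127]);yaw=-1.395;xd=np.array([np.cos(yaw),np.sin(yaw)])
rows([*(O+xd*.040),.128],yaw+np.pi)
E
```

```text
t: 29.0
tcp_pos: [0.5287, -0.0287, 0.2205]
eef_rot: [3.135, -0.008, 1.745]
force: [0.1, 0.4, -1.2]
opening: 0.667
tcp [ 0.5287 -0.0287  0.2205] [ 3.135 -0.008  1.745] shift [ 0.13 -0.05  9.25] turn -0.002 q7 0.36
```

```bash
python3 -m jog '[0,0,3,0,0,0.1,0,6,0,0,0.1,0,8,0,0,0.1,-0.05,9.2,0,0,0.1,-0.05,9.2,0,0,0.1,-0.05,9.2,0,0]'; python3 -m jog '[0,0,0.3,0,0,0,0,0.6,0,0,0,0,0.9,0,0]'; python3 -m jog '[-0.1,0,0.25,0,0,-0.1,0,0.5,0,0]';python3 -m jog '[-0.1,0,0.25,0,0,-0.1,0,0.5,0,0]'
```

```text
t: 29.6
tcp_pos: [0.5292, -0.0274, 0.1292]
eef_rot: [3.133, -0.007, 1.744]
force: [-0.2, -0.2, -2.2]
opening: 0.668
t: 29.9
tcp_pos: [0.5297, -0.0273, 0.1206]
eef_rot: [3.132, -0.007, 1.744]
force: [0.8, 0.1, -2.2]
opening: 0.662
t: 30.1
tcp_pos: [0.5298, -0.027, 0.1168]
eef_rot: [3.132, -0.009, 1.745]
force: [-4.9, 4.8, 15.5]
opening: 0.664
t: 30.3
tcp_pos: [0.5295, -0.0254, 0.1139]
eef_rot: [3.132, -0.013, 1.746]
force: [-5.4, 6.3, 14.8]
opening: 0.666
```

```bash
python3 -m jog '[-0.1,0,0.2,0,0,-0.1,0,0.4,0,0]';python3 -m jog '[-0.1,0,0.2,0,0,-0.1,0,0.4,0,0]';python3 -m jog '[-0.1,0,0.2,0,0,-0.1,0,0.4,0,0]';python3 -m jog '[-0.1,0,0.2,0,0,-0.1,0,0.4,0,0]'
```

```text
t: 30.5
tcp_pos: [0.5293, -0.0245, 0.1121]
eef_rot: [3.132, -0.017, 1.748]
force: [-6.1, 6.1, 13.9]
opening: 0.666
t: 30.7
tcp_pos: [0.5291, -0.0236, 0.1102]
eef_rot: [3.131, -0.02, 1.749]
force: [-5.8, 5.5, 13.9]
opening: 0.668
t: 30.9
tcp_pos: [0.529, -0.0227, 0.1083]
eef_rot: [3.131, -0.023, 1.749]
force: [-5.9, 5.6, 12.4]
opening: 0.665
t: 31.1
tcp_pos: [0.5288, -0.0218, 0.1063]
eef_rot: [3.13, -0.026, 1.75]
force: [-4.6, 5.4, 11.9]
opening: 0.667
```

```bash
python3 -m jog '[-0.1,0,0.15,0,0,-0.1,0,0.3,0,0]';python3 -m jog '[-0.05,0,0.15,0,0,-0.05,0,0.3,0,0]'
```

```text
t: 31.3
tcp_pos: [0.5288, -0.0214, 0.1053]
eef_rot: [3.13, -0.028, 1.751]
force: [-4.8, 5.3, 10.4]
opening: 0.667
t: 31.5
tcp_pos: [0.5288, -0.021, 0.1043]
eef_rot: [3.129, -0.03, 1.751]
force: [-5.3, 3.7, 15.6]
opening: 0.667
```

```bash
python3 -m jog '[-0.05,0,0.15,0,0,-0.05,0,0.3,0,0]';python3 -m jog '[-0.05,0,0.15,0,0,-0.05,0,0.3,0,0]';python3 -m jog '[0,0,0.15,0,0,0,0,0.3,0,0]'
```

```text
t: 31.7
tcp_pos: [0.5287, -0.0206, 0.1031]
eef_rot: [3.129, -0.032, 1.752]
force: [-4.8, 3.5, 16.5]
opening: 0.664
t: 31.9
tcp_pos: [0.5287, -0.0201, 0.1019]
eef_rot: [3.128, -0.033, 1.752]
force: [-5.0, 3.7, 14.9]
opening: 0.667
t: 32.1
tcp_pos: [0.5287, -0.0197, 0.1007]
eef_rot: [3.128, -0.034, 1.752]
force: [-4.0, 2.0, 14.3]
opening: 0.667
```

```bash
python3 -m jog '[0,0,0.15,0,0,0,0,0.3,0,0]';python3 -m jog '[0,0,0.15,0,0,0,0,0.3,0,0]'
```

```text
t: 32.3
tcp_pos: [0.5287, -0.0194, 0.0997]
eef_rot: [3.127, -0.035, 1.752]
force: [-3.6, 3.0, 10.1]
opening: 0.668
t: 32.5
tcp_pos: [0.5287, -0.0193, 0.0994]
eef_rot: [3.126, -0.036, 1.752]
force: [-7.1, 1.6, 27.4]
opening: 0.663
```

```bash
python3 -m jog '[0.2,0,-0.05,0,0,0.4,0,0,0,0]'; python3 -m jog '[0.2,0,0.0,0,0,0.4,0,0.05,0,0]'; python3 -m jog '[0.2,0,0.0,0,0,0.4,0,0.05,0,0]';python3 -m jog '[0.2,0,0.0,0,0,0.4,0,0.05,0,0]'
```

```text
t: 32.7
tcp_pos: [0.5286, -0.0156, 0.1001]
eef_rot: [3.124, -0.035, 1.752]
force: [0.5, 0.8, -1.2]
opening: 0.665
t: 32.9
tcp_pos: [0.5277, -0.0114, 0.0993]
eef_rot: [3.125, -0.035, 1.752]
force: [-0.0, -0.0, -2.9]
opening: 0.668
t: 33.1
tcp_pos: [0.5275, -0.0104, 0.0993]
eef_rot: [3.124, -0.031, 1.752]
force: [-1.2, -7.5, 4.9]
opening: 0.664
t: 33.3
tcp_pos: [0.5274, -0.0103, 0.0995]
eef_rot: [3.123, -0.025, 1.751]
force: [-0.4, -10.5, 5.8]
opening: 0.665
```

```bash
python3 -m jog '[-0.1,0,0.1,0,0,-0.1,0,0.2,0,0,-0.1,0,0.2,0,0]';python3 -m jog '[-0.05,0,0.1,0,0,-0.05,0,0.2,0,0]';python3 -m jog '[-0.05,0,0.1,0,0,-0.05,0,0.2,0,0]'
```

```text
t: 33.6
tcp_pos: [0.5278, -0.0111, 0.0973]
eef_rot: [3.123, -0.025, 1.751]
force: [0.8, -3.0, -1.5]
opening: 0.664
t: 33.8
tcp_pos: [0.5278, -0.0111, 0.0968]
eef_rot: [3.123, -0.026, 1.751]
force: [-2.9, -0.7, 17.9]
opening: 0.666
t: 34.0
tcp_pos: [0.5278, -0.011, 0.0968]
eef_rot: [3.123, -0.028, 1.751]
force: [-5.7, -0.8, 22.2]
opening: 0.669
```

```bash
python3 -m jog '[0,0,-0.1,0,1,0,0,-0.1,0,1,0,0,-0.1,0,1,0,0,-0.1,0,1,0,0,-0.1,0,1]'; python3 -m jog '[0,0,-3,0,1,0,0,-7,0,1,0,0,-11,0,1,0,0,-13,0,1,-4,0,-13,0,0.45,-8,0,-13,0,0.45,-11,0,-13,0,0.45,-13,0,-11,0,0.45,-13,0,-9,0,0.45,-13,0,-9,0,0.45,-13,0,-9,0,0.45]'; python3 - <<'E'
from h import *
t=cam("top")
O=np.array([.5215,.0127,.03]);a=.31416;yaw=-1.395;xd=np.array([np.cos(yaw),np.sin(yaw)])
rows([*(O[:2]+xd*.135),.12],yaw+np.pi)
X=np.array([np.cos(a)*np.cos(yaw),np.cos(a)*np.sin(yaw),np.sin(a)]);Y=np.array([-np.sin(yaw),np.cos(yaw),0]);Z=np.cross(X,Y)
c,b=blob(t,(95,80,20),(130,255,255),(220,160,320,230))
o,v=ray(t,c); P=o+v*((.080-(o-O)@Z)/(v@Z))[:,None]; q=np.c_[(P-O)@X,(P-O)@Y]*1000
print(cv2.minAreaRect(q.astype(np.float32)),q.min(0),q.max(0))
E
```

```text
t: 34.5
tcp_pos: [0.5277, -0.0108, 0.0975]
eef_rot: [3.124, -0.028, 1.751]
force: [-0.1, 0.4, -0.0]
opening: 1.0
t: 35.6
tcp_pos: [0.5498, -0.1408, 0.1836]
eef_rot: [3.125, -0.029, 1.752]
force: [0.0, 0.3, -0.3]
opening: 0.448
tcp [ 0.5504 -0.1408  0.1844] [ 3.123 -0.028  1.752] shift [ 1.94 -0.27  6.49] turn 0.006 q7 0.61
((56.61334228515625, 0.14706802368164062), (59.86752700805664, 112.58326721191406), 89.35218048095703) [  0.04059375 -29.88591384] [112.98007528  30.50145016]
```

The small carton's low end is at x 0.0 mm, y 0.1 mm, yaw about 0.01 rad. I give it one gentle squaring push as well.

```bash
python3 -m jog '[0,-0.2,3,0,0.45,0,-0.2,6,0,0.45,1,-0.2,6.5,0,0.45,2,-0.2,6.5,0,0.45,3,-0.2,6.5,0,0.45,4,-0.2,6.5,0,0.45,5,-0.2,6.5,0,0.45,5.6,-0.2,6.5,0,0.45,5.6,-0.2,6.5,0,0.45]';  python3 -m jog '[0.2,0,0,0,0.45,0.4,0,0,0,0.45]';python3 -m jog '[0.2,0,0,0,0.45,0.4,0,0,0,0.45]';python3 -m jog '[0.2,0,0,0,0.45,0.4,0,0,0,0.45]'
```

```text
t: 36.55
tcp_pos: [0.5392, -0.0825, 0.1213]
eef_rot: [3.122, -0.029, 1.754]
force: [0.8, -0.3, 0.2]
opening: 0.452
t: 36.75
tcp_pos: [0.5386, -0.079, 0.1215]
eef_rot: [3.122, -0.028, 1.754]
force: [0.7, -0.3, -0.2]
opening: 0.447
t: 36.95
tcp_pos: [0.5378, -0.0752, 0.1216]
eef_rot: [3.122, -0.028, 1.753]
force: [0.8, -0.5, -0.4]
opening: 0.446
t: 37.15
tcp_pos: [0.538, -0.073, 0.122]
eef_rot: [3.12, -0.025, 1.752]
force: [1.8, -4.0, -0.2]
opening: 0.452
```

```bash
python3 -m jog '[0.2,0,0,0,0.45,0.4,0,0,0,0.45]';python3 -m jog '[0.3,0,0,0,0.45,0.5,0,0,0,0.45]'; python3 -m jog '[-2,0,0,0,0.45,-5,0,-3,0,0.45,-9,0,-8,0,0.45,-13,0,-12,0,0.45,-17,0,-12,0,0.45,-20,0,-12,0,0.45,-20,0,-12,0,0.45,-20,0,-12,0,0.45]'; python3 - <<'E'
from h import *
t=cam("top");s=cam("side")
O=np.array([.5215,.0127,.03]);a=.31416;yaw=-1.395
X=np.array([np.cos(a)*np.cos(yaw),np.cos(a)*np.sin(yaw),np.sin(a)]);Y=np.array([-np.sin(yaw),np.cos(yaw),0]);Z=np.cross(X,Y)
for d,roi in((t,(220,160,320,230)),(s,(220,180,290,260))):
    c,b=blob(d,(95,80,20),(130,255,255),roi)
    o,v=ray(d,c); P=o+v*((.080-(o-O)@Z)/(v@Z))[:,None]; q=np.c_[(P-O)@X,(P-O)@Y]*1000
    print(cv2.minAreaRect(q.astype(np.float32)),q.min(0),q.max(0))
def corners(x0,x1,w,z): return [O+X*x/1000+Y*y/1000+Z*z/1000 for x,y in((x0,-w),(x0,w),(x1,w),(x1,-w))]
out=[]
for d,(u,v) in((s,(200,180)),(t,(215,150))):
    k=5; im=cv2.resize(d['frame'][v:v+100,u:u+80 if d is s else u+80,::-1],None,fx=k,fy=k,interpolation=2)
    for C,col in((corners(0,104,29,80),(0,255,255)),(corners(0,120,32,44),(0,0,255))):
        p=((proj(d,C)-[u,v]+.5)*k-.5).astype(np.int32); cv2.polylines(im,[p],True,col,1)
    out.append(im)
cv2.imwrite('pics/final.png',np.hstack(out))
E
```

```text
t: 37.35
tcp_pos: [0.5381, -0.0728, 0.1226]
eef_rot: [3.118, -0.019, 1.75]
force: [1.4, -8.8, -0.1]
opening: 0.451
t: 37.55
tcp_pos: [0.5381, -0.0726, 0.1234]
eef_rot: [3.116, -0.012, 1.748]
force: [0.7, -10.8, 1.7]
opening: 0.45
t: 38.35
tcp_pos: [0.5701, -0.2709, 0.2402]
eef_rot: [3.117, -0.015, 1.747]
force: [0.1, 1.2, -1.3]
opening: 0.45
((56.85997772216797, 0.5185298919677734), (59.30247116088867, 112.04542541503906), 89.9002685546875) [  0.85526771 -29.15964255] [112.84368299  30.23216634]
((95.74320220947266, 5.70566463470459), (32.9857177734375, 7.902541160583496), 82.2752685546875) [ 89.90671289 -11.04126453] [99.75700205 21.97992096]
```

View pics/final.png

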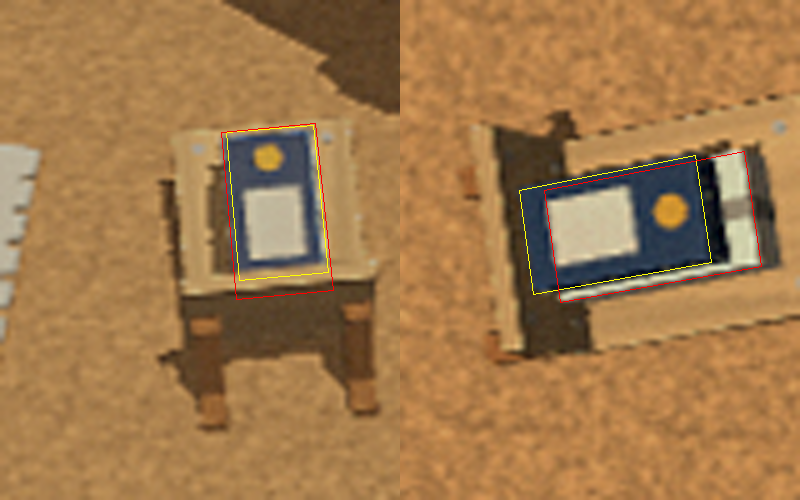

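The last picture shows the pile in place: the predicted outlines (yellow for small, red for large) coincide with both cartons in both views, and the gripper is clear.

```bash
python3 -c "
from workcell import *
print(hand_in())"
```

```text
the job is handed in; nothing more can be done
None
```

The pile is built on the rack farthest from the base and was handed in at about 38 s. No verdict was reported.

**Large carton:** I lifted it from the tray, tipped it flat on the free bench, and laid it on the deck. I slid it home while held, released it, and squared it with a push of about 10 N. The camera check before the small carton went on gave centre x ≈ 59 mm, y ≈ 1 mm and yaw ≈ 0.01 rad in the deck axes.

**Small carton:** I laid it on top and pushed it home the same way. Its low end is about 1 mm from the backstop, at y ≈ 0.5 mm, with yaw under 0.01 rad.

**Last checks:**
- **Outlines:** the seated outlines matched both cartons in the top and side views, and the gripper was clear of the pile.
- **Side-view mask:** the numeric check of the small carton from the side camera caught only part of it and was unusable. Seated height and flatness rest on the outlines and on where the force rose as each carton seated.
- **Bystanders:** I did not measure the tin, pad, straightedge or ruler afterwards. The robot never worked against them, and I saw no movement in the pictures.
- **Failed attempt:** the first try at tipping the large carton pressed about 52 N on its top edge on the bench. I backed off and redid it lower, and the carton was not displaced.

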